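# Slide the cat's dish past the spring catch of its feeding station

### The job

Lock the cat's blue dish into its feeding station on the kitchen island: press the orange spring plate down with your fingertips behind the dish and, keeping it held down, push the dish along the channel past the catch until it is fully home against the wooden end stop. Then let the plate go, so that the catch springs up behind the dish, and move clear. Only press and push, do not lift the dish, and leave the jar, the can and the mug where they stand.

Things in the scene. Friction and masses are not known exactly. Their poses are not given: they have to be found in the camera images.
- station: Fixed cat feeding station: open channel 300 mm long (x), 148 mm wide (y). Origin: centre of its underside, on the work surface; z up. The dish is pushed along its +x. Two grey runners (y = +-52 to +-64 mm, top at z = 22 mm) carry the dish; wooden side guides at y = +-64 to +-74 mm are 40 mm high. The orange catch plate lies between the runners. The -x end is open, the +x end has the stop.
- stop (a point): Middle of the top edge of the inner face of the wooden end stop, a cross bar at the station's +x end: station x = +144 mm, z = 41 mm. The dish is home when its front face touches this face.
- plate (a point): Centre of the flat top of the orange catch plate, 220 mm long (station x = -145 to +75 mm) and 100 mm wide, 4 mm thick; its top is at station z = 20 mm when up. Moves down with the plate. At the start the dish covers part of it and the bare part behind the dish (towards station -x) is at least 50 mm long.
- lugs (a point): Midway between the two red lugs, level with their tops. They stand on the plate at station x = +41 to +49 mm, y = +-34 to +-50 mm, and go down with it; tops at station z = 30 mm when up, 8 mm above the runners, blocking the dish. The 68 mm between them is free, so fingers pressing on the plate's centre line can follow the dish past them.
- catch (a joint): How far the orange plate and its red lugs are pressed down, in m: 0 up, 0.014 fully down (plate top then 6 mm above the work surface). It moves straight down wherever pressed; the spring takes about 3.5 N to start and 6 N at the bottom and lifts it when let go. The lugs are below the runners, and the dish can pass, beyond 0.008; about 0.011 is a good depth to hold.
- dish: Loose blue ceramic cat dish, open on top, 90 mm long (x, along the channel), 124 mm wide, 30 mm high, walls 6 mm, about 0.6 kg. Origin: centre of its underside; its axes match the station's. It stands on the runners, rim 52 mm above the work surface, 2 mm play each side, first 5 to 45 mm short of the lugs. Fully home: origin at station x = +99 mm, rear face 5 mm beyond the lugs.
- treat_jar: Loose jar with a red cap, 64 mm across, 85 mm high; origin at the centre of its underside. Bystander beside the station.
- food_can: Loose tin can with a green label, 74 mm across, 60 mm high; origin at the centre of its underside. Bystander beside the station.
- mug: Loose white mug with a handle, 76 mm across, 85 mm high; origin at the centre of its underside. Bystander beside the station.
There are look-alikes about, which are no part of the job. There is more than one size of the dish; the one meant has the size given above.

How it is judged:
On the way, in this order (a step that is already met when the one before it is completed fails the run):
1. the plate is pressed down by the fingers while the dish is still short of the lugs (value of joint catch above 0.0065 m and contact force between the fingers and catch above 0.5 N and x of dish in the frame of station below 0.004 m), for 0.1 s.
2. the dish passes over the lugs while the fingers hold the plate down (value of joint catch above 0.0065 m and contact force between the fingers and catch above 0.5 N and x of dish in the frame of station between 0.01 and 0.055 m), for 0.1 s.
3. the dish is nearly past the lugs and the fingers still hold the plate down (value of joint catch above 0.0065 m and contact force between the fingers and catch above 0.5 N and x of dish in the frame of station between 0.06 and 0.11 m), for 0.1 s.
At the end, for the whole second after the job is handed in: The dish lies flat and at rest on the runners within 5 mm of the end stop, the orange plate is up again (less than 2 mm down) with its lugs behind the dish, and the robot touches nothing (x of dish in the frame of station between 0.094 and 0.103 m and value of joint catch below 0.002 m and z of dish in the frame of station between 0.019 and 0.025 m and angle between dish's own z axis and vertical below 0.05 rad and linear speed of dish below 0.01 m/s).
It fails at once if the dish is lifted or tipped (more than 12 mm off the runners or 0.2 rad) (z of dish in the frame of station above 0.034 m or angle between dish's own z axis and vertical above 0.2 rad).
It fails at once if the jar, the can or the mug is moved more than 20 mm (distance of any of treat_jar, food_can, mug from where it was at the start of the episode above 0.02 m).
It also fails if it takes over 38 s, if anything falls off the work surface, if the arm or the gripper's body presses on something with over 40 N, if the wrist force passes 120 N, or if a joint passes its speed limit or range.

### The arm

A 6-joint arm with a two-finger parallel gripper is mounted at the origin on the work surface. World frame = base frame: x ahead of the robot, y to its left, z up, the work surface at z = 0. Lengths are in m, angles in rad, forces in N, time in s.
With the tool pointing down it reaches from about 0.4 to 0.825 m from the base axis. Payload 7 kg.
Tool frame: the origin (TCP) lies between the finger pads; the fingertips stand arm.nose_length ahead of it and the grasp point (between the pads) is the TCP (arm.nose_length is the distance from the TCP to the fingertips, in m); x points along the fingers, z is the direction in which the jaws open and shut, and the axes are right-handed (so a half turn about x gives the same grasp; the last joint's range is limited). The gripper opens to 88 mm and grips with 3 to 60 N. Pads are 19 mm wide; open, the fingers measure 130 mm over their backs; the gripper's body (78 mm by 193 mm) begins 47 mm behind the grasp point.
Start: joints at [1.428, 0.359, 0.012, 0, -1.224, -0.288], TCP at [0.282, 0.613, 0.246] pointing down, gripper open.
Joint ranges: [-3.07, 3.07], [-1.43, 2.12], [-1.02, 1.25], [-3.03, 1.67], [-3.05, -0], [-3.03, 3.03]. Speed limits (rad/s): [2.39, 2.39, 3.01, 3.14, 3.14, 3.14].

### API

Orientations are given as [roll, pitch, yaw] about the fixed x, y, z axes, in that order (R = Rz(yaw) Ry(pitch) Rx(roll)).
In Python, from station import arm, viewer, spotter gives the robot as it stands.
- The arm moves only by the shell command python3 -m handwheel 'ROWS' [FORCE]. ROWS is a JSON object of lists of equal length, an entry for each row: "gripper": the gripper command: -1 is shut, 1 is fully open, values between are in proportion; "travel": the shift along the world's x, y, z each as a share of 500 mm, from -1 to 1, a list of three; "spin": the turn about the world's z as a share of 45 degrees, from -1 to 1. A call has 1 to 20 rows; each row is the pose to reach, as a shift and turn from the pose commanded when the call began; what a row does not reach only later rows make up. A row lasts 1/10 s, in which the tool goes at most 50 mm and 8.59 degrees, less where a joint would pass 70% of its speed; a pose out of reach is approached as far as the arm can. A call with a number of a shift or a turn outside -1 to 1 is refused whole. A call with a gripper value outside its range is refused whole. The fingers move at their own pace and stop on an object; FORCE is the grip in N (left out, the last holds). Time passes only in rows, so rows that repeat a pose let the fingers close. It gives the time, the measured TCP pose, the force and the opening at its end, in the units of the state.
- arm.get_state(): the state, without advancing time (a new reading comes with each control period).
- viewer.grab_frame(name): name is "side" or "top"; returns a dict with "pixels" (384x512x3 uint8, blue, green, red), "fx", "fy", "cx", "cy" (pixels), "eye" and "attitude" of the camera in the world. Camera axes: x right, y down, z forward; pixel columns grow to the right and rows downward; lengths in m; the calibration is good to about 2 mm. A picture is of the moment at which its call begins. There is no depth.
- arm.job_done(): hands the job in, once; it reports no verdict.
Trained networks look in the newest picture that a camera, given by its name, has taken for a name from the list of things; names that differ only in an ending like _2 or _b are one class to them, and where a whole thing is asked for, a point or a joint stands for the part that bears it (a point fixed in the world has none). Each returns a list of dicts, best first, with "conf" (0 to 1); they miss things now and then, are a little off and sometimes report something else, mostly with a low value. They report only what shows in the picture. A call takes as long as a camera call. They do not tell look-alikes from the thing itself.
- spotter.spot_in(camera, label): "rect" ([left, top, right, bottom] in pixels, round what is visible of it).
- spotter.tip_of(camera, label): "at" ([column, row] in pixels: a listed point, or the origin of a listed thing).
The state is a dict: "t": time; "q": joint angles; "qd": joint speeds; "joint_efforts": joint torques, N m; "eef_pos": TCP position; "ee_rot": TCP orientation; "force": force on the tool from outside, world axes, zero at the start; "moment": the same for the moment, N m; "width": finger opening in m.
Only numpy, scipy, OpenCV 4.12 (cv2) and the standard library are available. Lean on these libraries where they do the work, as an engineer would, in place of code of your own. Each camera call takes 0.05 s, during which the arm holds its last target.

## Working session

There is one attempt and no reset: what is moved stays moved. The work goes in short steps, Python scripts to look and compute and a shell command to move; the robot and the scene stay as the last step left them, time stands still between calls to the robot, and variables do not carry over. Pictures are saved under pics/ and viewed, and the job is handed in when it is done.

```bash
ls; mkdir -p pics
cat > h.py <<'E'
import numpy as np, cv2
from station import arm, viewer, spotter
from scipy.spatial.transform import Rotation as R
def rot(a):
    a=np.array(a,float)
    if a.shape==(3,3): return a
    if a.size==3: return R.from_euler('xyz',a).as_matrix()
    return R.from_quat(a).as_matrix()
def ray(f,px,z):
    d=rot(f['attitude'])@np.array([(px[0]-f['cx'])/f['fx'],(px[1]-f['cy'])/f['fy'],1])
    e=np.array(f['eye']); return e+d*(z-e[2])/d[2]
def proj(f,p):
    c=rot(f['attitude']).T@(np.array(p)-np.array(f['eye'])); return np.array([f['cx']+f['fx']*c[0]/c[2],f['cy']+f['fy']*c[1]/c[2]])
E
python3 - <<'E'
from h import *
s=arm.get_state(); print(s, arm.nose_length)
for n in('side','top'):
    f=viewer.grab_frame(n); cv2.imwrite(f'pics/{n}0.png',np.array(f['pixels'])); print(n,{k:f[k] for k in f if k!='pixels'})
    for l in('station','dish','plate','lugs','treat_jar','food_can','mug'):
        print(l,[(np.round(d['rect']),round(d['conf'],2)) for d in spotter.spot_in(n,l)][:4])
    for l in('station','stop','plate','lugs','dish'):
        print(l,[(np.round(d['at'],1),round(d['conf'],2)) for d in spotter.tip_of(n,l)][:4])
E
```

```text
pics
{'t': 0.0, 'q': array([ 1.42813172e+00,  3.59388993e-01,  1.10939544e-02, -3.72610761e-04,
       -1.22406607e+00, -2.88087948e-01]), 'qd': array([-1.13968584e-04,  4.87747106e-04, -3.21637783e-03, -2.51091696e-04,
       -8.37802903e-05,  3.35907058e-04]), 'joint_efforts': array([ 1.28298463e-03, -5.82720029e+01,  2.93057102e+01,  6.99721277e+00,
        6.89860142e-03, -1.52816228e-04]), 'eef_pos': array([0.28168418, 0.61293838, 0.24463251]), 'ee_rot': array([ 0.06789514,  1.5691928 , -1.93378064]), 'force': array([-0.27986572,  0.64284749, -0.25800157]), 'moment': array([-0.05914903,  0.03537817,  0.00789071]), 'width': 0.08768729944200446} 0.019
side {'fx': 375.7714699356511, 'fy': 375.7714699356511, 'cx': 251.43541242991307, 'cy': 187.52774146149332, 'eye': array([ 0.21371885, -0.58081306,  0.5924489 ]), 'attitude': array([-2.2067165 ,  0.02315821, -0.6176739 ])}
station [(array([157., 164., 290., 241.]), 0.84)]
dish [(array([317., 185., 350., 214.]), 0.98), (array([200., 173., 256., 216.]), 0.84), (array([280., 230., 387., 324.]), 0.64)]
plate [(array([186., 181., 283., 22
[... 956 characters left out ...]
204., 161., 276., 237.]), 0.72), (array([348., 137., 449., 216.]), 0.7)]
plate [(array([186., 150., 307., 247.]), 0.56), (array([142., 137., 312., 272.]), 0.15)]
lugs [(array([187., 153., 307., 245.]), 0.84)]
treat_jar [(array([188., 149., 306., 244.]), 0.73), (array([230.,  82., 262., 127.]), 0.59)]
food_can [(array([127., 129., 169., 170.]), 0.89), (array([202., 163., 276., 238.]), 0.49)]
mug [(array([239., 244., 282., 310.]), 0.59), (array([187., 149., 306., 248.]), 0.35)]
station [(array([230.2, 207.3]), 0.89)]
stop [(array([158.4, 237.6]), 0.67)]
plate [(array([245.6, 108.8]), 0.49)]
lugs [(array([211.5, 216.7]), 0.71)]
dish [(array([397.7, 179.9]), 0.93), (array([308.1,  95.5]), 0.92)]
```

View pics/side0.png

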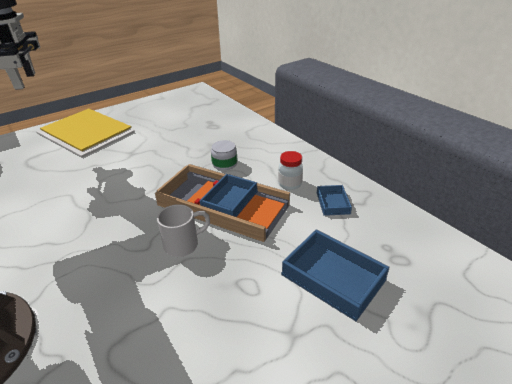

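View pics/top0.png

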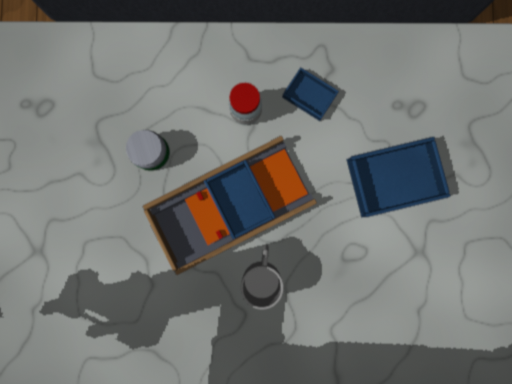

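The top view shows the station running from its open end near (300,170) to its stop near (160,238). The blue dish sits in the channel near (241,198). The jar is at (245,102), the can at (148,149) and the mug at (263,283). The other two blue dishes are look-alikes of the wrong size.

Run:
```python
from h import *
im=cv2.imread('pics/top0.png')[125:285,130:330]; cv2.imwrite('pics/topz.png',cv2.resize(im,None,fx=3.75,fy=3.75,interpolation=cv2.INTER_CUBIC))
f=viewer.grab_frame('top')
g=viewer.grab_frame('side')
for n,z in (('stop',.041),('station',0),('lugs',.03)):
    for c,ff in(('top',f),('side',g)):
        print(n,c,[np.round(ray(ff,d['at'],z),4) for d in spotter.tip_of(c,n)])
```

```text
stop top [array([0.5052, 0.1981, 0.041 ])]
stop side [array([0.5017, 0.1867, 0.041 ]), array([0.5721, 0.0247, 0.041 ])]
station top [array([0.5672, 0.0654, 0.    ])]
station side [array([0.5627, 0.0422, 0.    ])]
lugs top [array([0.5456, 0.1021, 0.03  ])]
lugs side [array([0.5401, 0.1047, 0.03  ])]
```

View pics/topz.png

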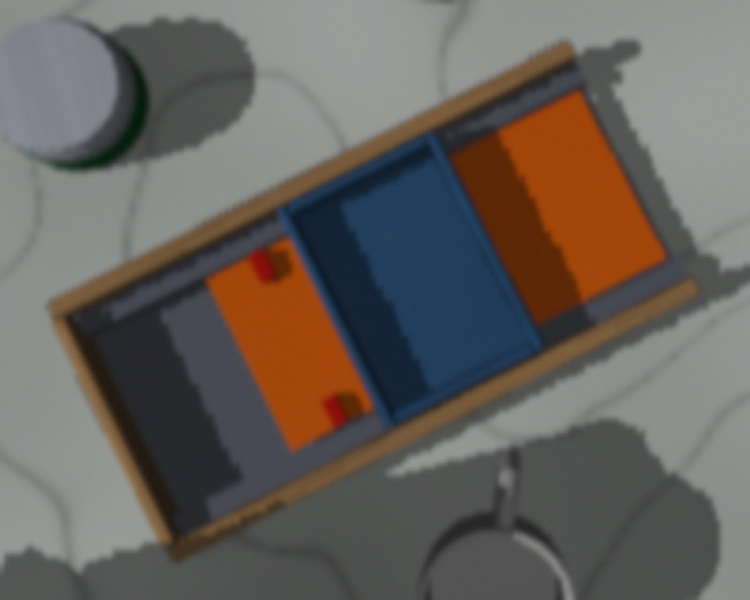

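```bash
cat > fit.py <<'E'
from h import *
from scipy.optimize import least_squares
f=viewer.grab_frame('top')
P=[(50,305,150,-74,41),(172,560,150,74,41),(570,42,-150,-74,40),(700,287,-150,74,40),(582,88,-145,-50,20),(668,260,-145,50,20),(207,280,75,-50,20),(290,450,75,50,20)]
D=[(437,135,-45,-62),(543,347,-45,62),(283,210,45,-62),(390,425,45,62)]
pr=lambda v,x,y,z:proj(f,[v[0]+np.cos(v[2])*x-np.sin(v[2])*y,v[1]+np.sin(v[2])*x+np.cos(v[2])*y,z])
def res(v):
    r=[]
    for a,b,x,y,z in P: r+=list(pr(v,x/1e3,y/1e3,z/1e3)-[130+a/3.75,125+b/3.75])
    for a,b,x,y in D: r+=list(pr(v,x/1e3+v[3],y/1e3,.052)-[130+a/3.75,125+b/3.75])
    return np.array(r)
o=least_squares(res,[.567,.05,2.0,-.03]);print(o.x,np.degrees(o.x[2]));print(np.round(o.fun.reshape(-1,2),1))
np.save('st.npy',o.x)
g=viewer.grab_frame('side');f=g;v=o.x
im=np.array(g['pixels']).copy()
for a,b,x,y,z in P: cv2.circle(im,tuple(int(round(k)) for k in pr(v,x/1e3,y/1e3,z/1e3)),1,(0,255,0),-1)
for a,b,x,y in D: cv2.circle(im,tuple(int(round(k)) for k in pr(v,x/1e3+v[3],y/1e3,.052)),1,(0,255,255),-1)
cv2.imwrite('pics/sidefit.png',cv2.resize(im[140:270,140:310],None,fx=4,fy=4))
E
python3 fit.py
```

```text
[ 0.5669552   0.06498359  2.04399145 -0.02174885] 117.1120834565295
[[-1.4 -0.8]
 [ 0.4  1.4]
 [ 0.3 -1.2]
 [ 1.1  1.8]
 [-0.2  0.6]
 [ 0.2 -0.3]
 [-0.1 -0.2]
 [ 0.5  0.3]
 [-0.1 -2.1]
 [ 1.6 -0.1]
 [-1.7 -0.6]
 [-0.6  1.1]]
```

View pics/sidefit.png

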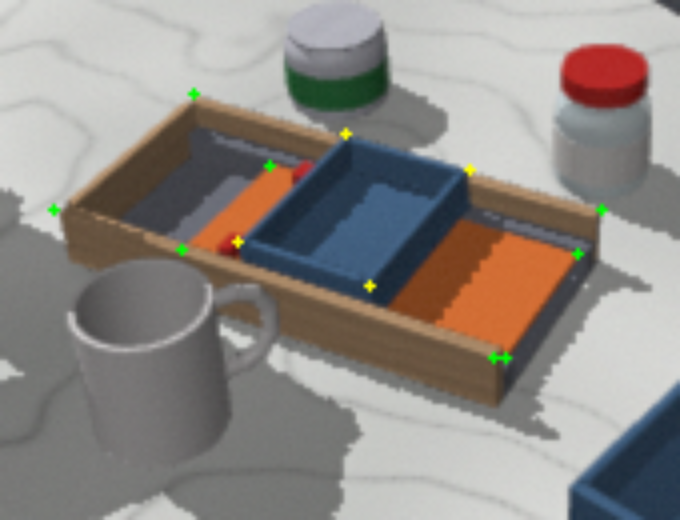

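Run:
```python
from h import *
s=arm.get_state();M=rot(s['ee_rot']);print(np.round(M,3),s['t'],s['eef_pos'])
v=np.load('st.npy');c,n=np.cos(v[2]),np.sin(v[2])
a=np.degrees(np.arctan2(M[1,2],M[0,2]));print('jaw yaw',a,'spin to station x',((np.degrees(v[2])-a+90)%180)-90)
W=lambda x,y=0:np.array([v[0]+c*x-n*y,v[1]+n*x+c*y])
for x in(-.1,0,.033):print(x,W(x), W(x)-s['eef_pos'][:2])
f=viewer.grab_frame('top')
for nme,px,z in(('mug',(263,283),.085),('jar',(245,98),.085),('can',(148,149),.06)):
    p=ray(f,px,z)[:2]-v[:2];print(nme,c*p[0]+n*p[1],-n*p[0]+c*p[1])
```

```text
[[ 0.     0.909 -0.418]
 [ 0.    -0.418 -0.909]
 [-1.     0.    -0.   ]] 1.8 [0.28187896 0.61332322 0.24556494]
jaw yaw -114.68083751187785 spin to station x 51.79292096840737
-0.1 [ 0.61252847 -0.02402808] [ 0.33064951 -0.6373513 ]
0 [0.5669552  0.06498359] [ 0.28507624 -0.54833963]
0.033 [0.55191602 0.09435744] [ 0.27003706 -0.51896578]
mug 0.008553857626375776 0.153614137109839
jar -0.1134700620265113 -0.15780560920928005
can 0.08926411928677855 -0.16078457754496953
```

```bash
python3 -m handwheel '{"gripper":[-1,-1,-1,-1,-1,-1,-1,-1,-1,-1],"travel":[[0.033,-0.064,0],[0.066,-0.128,0],[0.1,-0.192,0],[0.133,-0.256,0],[0.166,-0.32,0],[0.2,-0.384,0],[0.233,-0.448,0],[0.266,-0.512,0],[0.3,-0.576,0],[0.33,-0.637,0]],"spin":[0.06,0.12,0.18,0.24,0.3,0.36,0.42,0.48,0.54,0.576]}' 10
python3 -m handwheel '{"gripper":[-1,-1,-1,-1,-1,-1,-1,-1,-1,-1,-1,-1],"travel":[[0.033,-0.064,0],[0.066,-0.128,0],[0.1,-0.192,0],[0.133,-0.256,0],[0.166,-0.32,0],[0.2,-0.384,-0.03],[0.233,-0.448,-0.06],[0.266,-0.512,-0.1],[0.3,-0.576,-0.13],[0.33,-0.637,-0.16],[0.33,-0.637,-0.16],[0.33,-0.637,-0.16]],"spin":[0.06,0.12,0.18,0.24,0.3,0.36,0.42,0.48,0.54,0.576,0.576,0.576]}'
python3 - <<'E'
from h import *
s=arm.get_state();M=rot(s['ee_rot']);print(s['q'],s['width'],s['eef_pos'],np.degrees(np.arctan2(M[1,2],M[0,2])))
f=viewer.grab_frame('top');im=np.array(f['pixels']);g=viewer.grab_frame('side');jm=np.array(g['pixels'])
for h,i in((f,im),(g,jm)):
  p=proj(h,s['eef_pos']+np.array([0,0,-.019]));print(p);cv2.circle(i,tuple(int(k) for k in p),2,(0,255,0),-1)
cv2.imwrite('pics/a1.png',np.hstack([cv2.resize(im[110:290,130:330],None,fx=2,fy=2),cv2.resize(jm[90:270,120:320],None,fx=2,fy=2)]))
E
```

```text
t: 2.85
eef_pos: [0.4474, 0.2934, 0.2459]
ee_rot: [2.276, 1.57, 0.729]
force: [0.1, 0.5, -0.3]
width: 0.0132
t: 4.05
eef_pos: [0.6118, -0.0246, 0.1649]
ee_rot: [-1.73, 1.57, -2.829]
force: [-0.5, 0.4, -0.5]
width: 0.0011
[ 2.78410718e-01  3.19562760e-01 -2.39825434e-01  5.16514675e-05
 -1.01267557e+00  1.76428128e+00] 0.0010502204272017461 [ 0.61180724 -0.02462214  0.16489284] -62.960807914858805
[280.21671806 174.25222533]
[257.31584693 165.82228586]
```

View pics/a1.png

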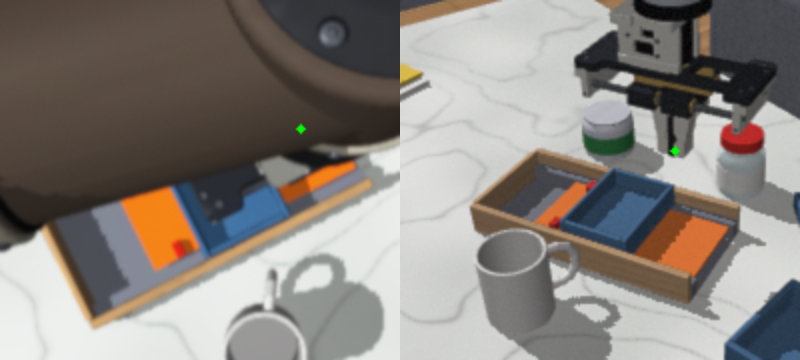

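The side view shows the closed fingers above the station, with the jaw axis along the channel and the marked tip (green dot) where I expected it. Next I descend close to the plate and check again.

```bash
python3 -m handwheel '{"gripper":[-1,-1,-1,-1,-1],"travel":[[0,0,-0.06],[0,0,-0.12],[0,0,-0.18],[0,0,-0.22],[0,0,-0.22]],"spin":[0,0,0,0,0]}'
python3 - <<'E'
from h import *
g=viewer.grab_frame('side');jm=np.array(g['pixels'])
cv2.imwrite('pics/a2.png',cv2.resize(jm[120:270,140:320],None,fx=4,fy=4))
E
```

```text
t: 4.65
eef_pos: [0.6101, -0.0228, 0.0536]
ee_rot: [-1.882, 1.567, -2.978]
force: [-0.4, 0.2, -0.2]
width: 0.0006
```

View pics/a2.png

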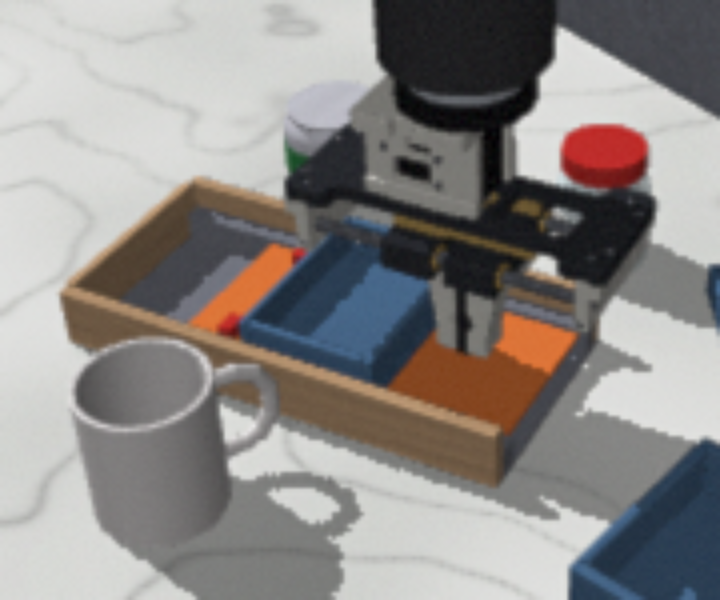

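The fingers are over the bare plate on the centre line, with a gap of about 10 mm to the dish. I'll back off a few millimetres and press.

```bash
python3 -m handwheel '{"gripper":[-1,-1,-1,-1,-1,-1,-1,-1],"travel":[[0.005,-0.009,0],[0.005,-0.009,-0.015],[0.005,-0.009,-0.025],[0.005,-0.009,-0.035],[0.005,-0.009,-0.042],[0.005,-0.009,-0.05],[0.005,-0.009,-0.05],[0.005,-0.009,-0.05]],"spin":[0,0,0,0,0,0,0,0]}'
python3 - <<'E'
from h import *
s=arm.get_state();print(s['eef_pos'],s['force'],s['t'])
g=viewer.grab_frame('side');jm=np.array(g['pixels'])
cv2.imwrite('pics/a3.png',cv2.resize(jm[120:270,140:320],None,fx=4,fy=4))
E
```

```text
t: 5.5
eef_pos: [0.6146, -0.0282, 0.0308]
ee_rot: [0.882, 1.57, -0.214]
force: [-0.4, -0.6, 4.6]
width: 0.0003
[ 0.61462943 -0.0282081   0.03080447] [-0.42053277 -0.57302391  4.58567585] 5.5
```

View pics/a3.png

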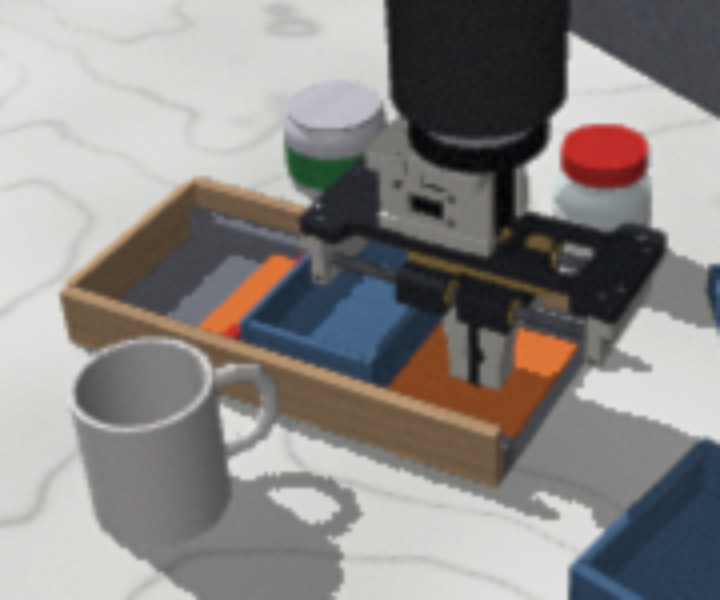

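Force is about 4.6 N and the plate is roughly 8 mm down. Next I press about 3 mm deeper, then push slowly.

```bash
python3 -m handwheel '{"gripper":[-1,-1,-1,-1,-1,-1,-1,-1,-1,-1,-1,-1,-1,-1,-1,-1],"travel":[[0,0,-0.006],[0,0,-0.006],[0,0,-0.006],[-0.0046,0.0089,-0.006],[-0.0091,0.0178,-0.006],[-0.0137,0.0267,-0.006],[-0.0182,0.0356,-0.006],[-0.0228,0.0445,-0.006],[-0.0273,0.0534,-0.006],[-0.0319,0.0623,-0.006],[-0.0365,0.0712,-0.006],[-0.041,0.0801,-0.006],[-0.0456,0.089,-0.006],[-0.0501,0.0979,-0.006],[-0.0547,0.1068,-0.006],[-0.0547,0.1068,-0.006]],"spin":[0,0,0,0,0,0,0,0,0,0,0,0,0,0,0,0]}'
cat > look.py <<'E'
from h import *
import sys
s=arm.get_state();v=np.load('st.npy');c,n=np.cos(v[2]),np.sin(v[2]);p=s['eef_pos'][:2]-v[:2]
print('st x,y',c*p[0]+n*p[1],-n*p[0]+c*p[1],'z',s['eef_pos'][2],'F',s['force'],'Fx',s['force'][0]*c+s['force'][1]*n,s['t'])
g=viewer.grab_frame('side');jm=np.array(g['pixels'])
cv2.imwrite(f'pics/{sys.argv[1]}.png',cv2.resize(jm[120:270,140:320],None,fx=4,fy=4))
E
python3 look.py a4
```

```text
t: 7.15
eef_pos: [0.588, 0.025, 0.0284]
ee_rot: [0.908, 1.569, -0.188]
force: [1.1, -3.7, 4.7]
width: 0.0006
st x,y -0.0452233112811951 -0.0005284304516797317 z 0.028412452533185643 F [ 1.05459152 -3.65065512  4.6737122 ] Fx -3.730120911190222 7.15
```

View pics/a4.png

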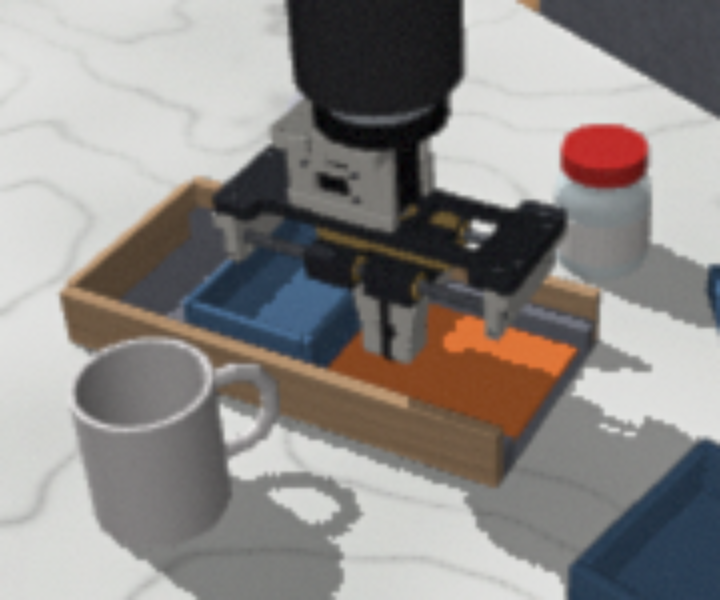

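The dish is moving straight over the lugs while the plate stays about 10.6 mm down. I continue pushing.

```bash
python3 -m handwheel '{"gripper":[-1,-1,-1,-1,-1,-1,-1,-1,-1,-1,-1,-1,-1,-1,-1,-1,-1,-1,-1],"travel":[[-0.0036,0.0071,0],[-0.0073,0.0142,0],[-0.0109,0.0214,0],[-0.0146,0.0285,0],[-0.0182,0.0356,0],[-0.0219,0.0427,0],[-0.0255,0.0498,0],[-0.0292,0.057,0],[-0.0328,0.0641,0],[-0.0365,0.0712,0],[-0.0401,0.0783,0],[-0.0437,0.0854,0],[-0.0474,0.0926,0],[-0.051,0.0997,0],[-0.0547,0.1068,0],[-0.0583,0.1139,0],[-0.062,0.121,0],[-0.0656,0.1282,0],[-0.0656,0.1282,0]],"spin":[0,0,0,0,0,0,0,0,0,0,0,0,0,0,0,0,0,0,0]}'
python3 look.py a5
```

```text
t: 9.1
eef_pos: [0.5551, 0.0889, 0.0284]
ee_rot: [0.78, 1.569, -0.316]
force: [1.6, -4.8, 5.6]
width: 0.0005
st x,y 0.026682053390447352 -0.0003420960787676574 z 0.028367370076218958 F [ 1.59151138 -4.84545891  5.56976598] Fx -5.038327637645103 9.1
```

View pics/a5.png

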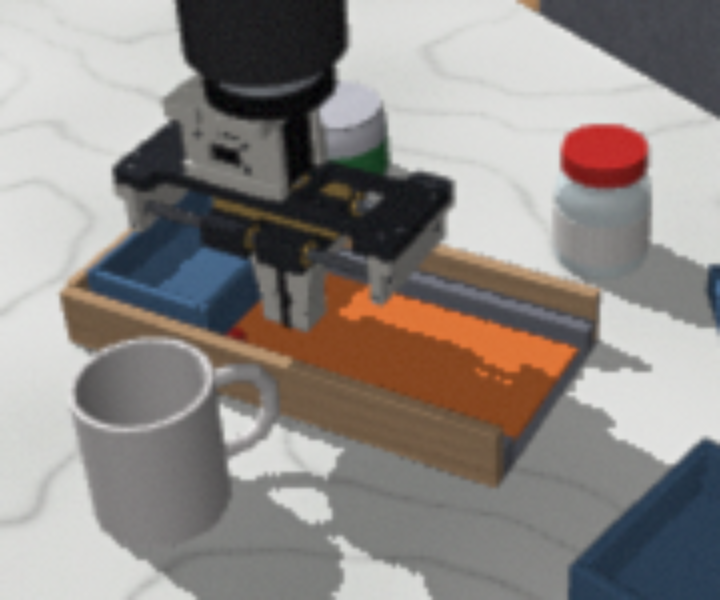

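The dish is almost at the stop and the push is about 5 N. I'll advance in small steps and watch the force.

```bash
python3 -m handwheel '{"gripper":[-1,-1,-1],"travel":[[-0.0018,0.0036,0],[-0.0036,0.0071,0],[-0.0036,0.0071,0]],"spin":[0,0,0]}'
python3 look.py a6
python3 -m handwheel '{"gripper":[-1,-1],"travel":[[-0.0018,0.0036,0],[-0.0018,0.0036,0]],"spin":[0,0]}'
python3 look.py a7
```

```text
t: 9.45
eef_pos: [0.5535, 0.0922, 0.0284]
ee_rot: [0.709, 1.569, -0.387]
force: [3.1, -5.9, 6.4]
width: 0.0004
st x,y 0.030356802105549193 -0.0003798171362316416 z 0.02838171139396313 F [ 3.0854238 -5.9238031  6.4461955] Fx -6.679004467969726 9.45
t: 9.7
eef_pos: [0.5526, 0.0939, 0.0284]
ee_rot: [0.683, 1.569, -0.414]
force: [3.6, -6.7, 7.1]
width: 0.0002
st x,y 0.03232059402913608 -0.00038692669311876995 z 0.028376629442865613 F [ 3.56619551 -6.65630567  7.08029373] Fx -7.550120615022259 9.7
```

```bash
python3 -m handwheel '{"gripper":[-1,-1,-1],"travel":[[-0.0018,0.0036,0],[-0.0018,0.0036,0],[-0.0018,0.0036,0]],"spin":[0,0,0]}'
python3 look.py a8
python3 -m handwheel '{"gripper":[-1,-1,-1],"travel":[[-0.0018,0.0036,0],[-0.0018,0.0036,0],[-0.0018,0.0036,0]],"spin":[0,0,0]}'
python3 look.py a9
```

```text
t: 10.05
eef_pos: [0.5516, 0.0957, 0.0284]
ee_rot: [0.666, 1.569, -0.431]
force: [4.6, -6.9, 6.9]
width: 0.0006
st x,y 0.03427763548946823 -0.00035370981049120086 z 0.028352955422031423 F [ 4.59900854 -6.86190961  6.87605332] Fx -8.203818720513896 10.05
t: 10.4
eef_pos: [0.552, 0.0969, 0.0287]
ee_rot: [0.822, 1.567, -0.274]
force: [8.7, -12.9, 4.8]
width: 0.0002
st x,y 0.03526135707294238 -0.0012626125539241684 z 0.028711616998987815 F [  8.67139769 -12.94509837   4.83284282] Fx -15.474487360575951 10.4
```

View pics/a9.png

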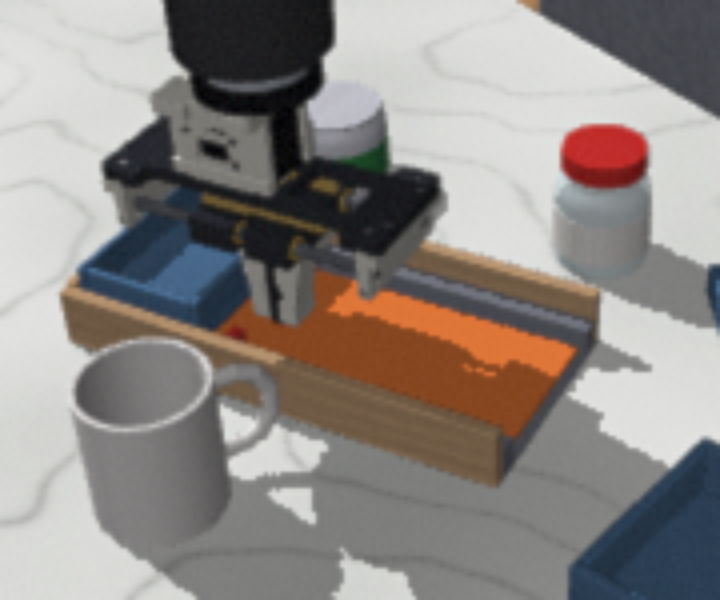

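The force jumped to about 15 N for only 1 mm of motion, at the position expected for home, so the dish is against the stop. I back off a few millimetres with the plate still held, then raise.

```bash
python3 -m handwheel '{"gripper":[-1,-1,-1,-1,-1,-1,-1,-1,-1,-1,-1,-1,-1],"travel":[[0.004,-0.008,0],[0.008,-0.016,0],[0.012,-0.023,0],[0.012,-0.023,0],[0.012,-0.023,0.01],[0.012,-0.023,0.02],[0.012,-0.023,0.04],[0.012,-0.023,0.08],[0.012,-0.023,0.15],[0.012,-0.023,0.24],[0.012,-0.023,0.32],[0.012,-0.023,0.4],[0.012,-0.023,0.4]],"spin":[0,0,0,0,0,0,0,0,0,0,0,0,0]}'
python3 look.py b1
```

```text
t: 11.75
eef_pos: [0.5577, 0.0873, 0.2339]
ee_rot: [1.447, 1.562, 0.351]
force: [-0.2, 0.9, -0.4]
width: 0.0002
st x,y 0.0240994183057682 -0.0019235684631450593 z 0.2339422133665015 F [-0.21391545  0.8963821  -0.3636864 ] Fx 0.8953729393511352 11.75
```

View pics/b1.png

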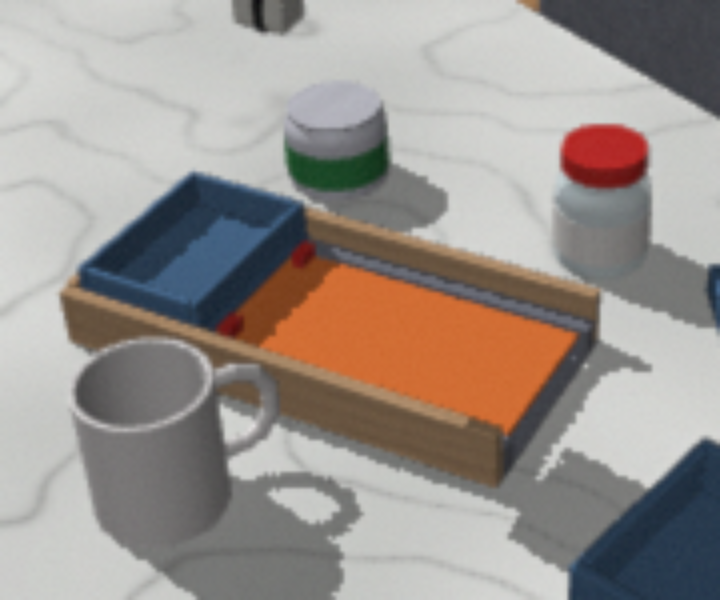

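The plate is up, with both red lugs showing behind the dish at (302,253) and (230,325), and the bystanders look unmoved. I'll move the arm aside and check from the top camera.

```bash
python3 -m handwheel '{"gripper":[-1,-1,-1,-1,-1,-1,-1,-1,-1,-1],"travel":[[-0.04,0.08,0.02],[-0.08,0.16,0.02],[-0.12,0.24,0.02],[-0.16,0.32,0.02],[-0.2,0.4,0.02],[-0.24,0.48,0.02],[-0.28,0.56,0.02],[-0.32,0.64,0.02],[-0.36,0.72,0.02],[-0.36,0.72,0.02]],"spin":[0,0,0,0,0,0,0,0,0,0]}'
python3 - <<'E'
from h import *
f=viewer.grab_frame('top');im=np.array(f['pixels']);v=np.load('st.npy');c,n=np.cos(v[2]),np.sin(v[2])
for dx in(.099,):
  for x,y in((-.045,-.062),(-.045,.062),(.045,.062),(.045,-.062)):
    x+=dx;p=proj(f,[v[0]+c*x-n*y,v[1]+n*x+c*y,.052]);print(np.round(p,1))
cv2.imwrite('pics/b2.png',cv2.resize(im[125:285,130:330],None,fx=3.75,fy=3.75,interpolation=cv2.INTER_CUBIC))
cv2.imwrite('pics/b3.png',im)
a=cv2.imread('pics/top0.png')
E
```

```text
t: 12.8
eef_pos: [0.3731, 0.4497, 0.2358]
ee_rot: [-1.096, 1.568, -2.189]
force: [-0.4, -0.5, -0.8]
width: 0.0002
[189.1 187.8]
[218.6 247. ]
[175.1 269.2]
[145.9 209.5]
```

View pics/b2.png

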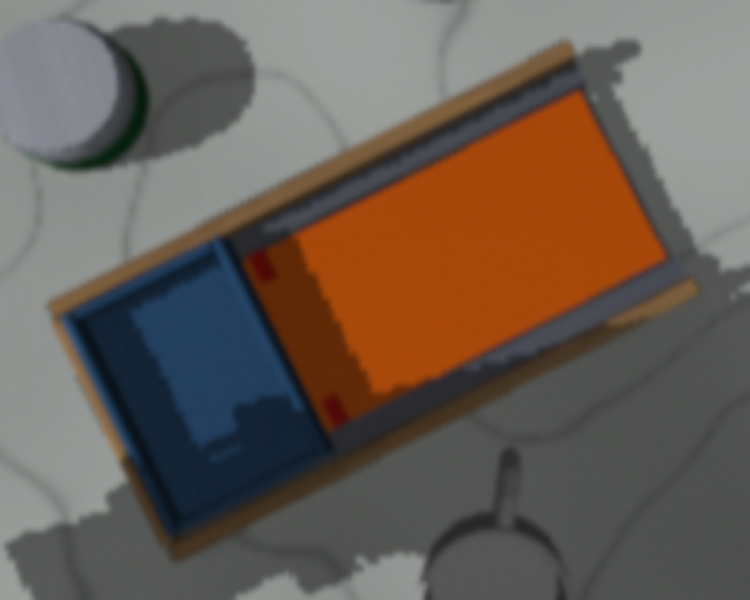

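View pics/b3.png

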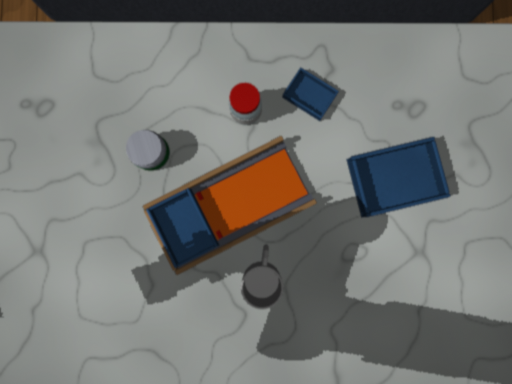

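The top view shows the dish against the stop. Its rear rim corner is at (189.2,188.5), and a fully home dish should put it at (189.1,187.8). The lugs are up behind the dish and the bystanders have not moved.

```bash
python3 -c "
from station import arm
print(arm.job_done())"
```

```text
the job is handed in; nothing more can be done
None
```

The dish is locked in the feeding station and I handed the job in at about 12.9 s; no verdict was reported.

I pressed the plate about 10.6 mm down behind the dish with closed fingers. Holding it there, I pushed the dish about 120 mm along the channel until the push force rose to about 15 N at the end stop. I then backed off a few millimetres, let the plate rise and moved clear.

**Last checks:**
- **Dish:** its rear rim corner in the top view is within about 1 px (roughly 2 mm) of the computed fully-home position. The front rim corner agreed to about 1.5 px.
- **Catch:** the plate is up with both red lugs showing behind the dish.
- **Bystanders:** the jar, can and mug are where they stood.
- **Robot:** nothing is touching it, with residual force readings under 1 N.

**Discrepancies:**
- The networks' station points differed by up to 23 mm between the two cameras. I used a fit to picture corners instead, which had residuals up to about 2 px.
- The push force crept from 5 to 8 N over the last 8 mm before the stop.

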